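# Notch up the punch guard and feed the box section home

### The job

Lift the yellow guard of the green bench punch by its loop to the next notch up, no higher, and leave it hanging on its pawl there, so that the steel box section can pass under it. Then push the box section along the fence under the guard until its end is fully home against the stop, lying flat along the fence. Leave the oil bottle and the tape measure alone.

Things in the scene. Friction and masses are not known exactly. Their poses are not given: they have to be found in the camera images.
- press: Green bench punch, fixed, 350 x 170 mm, 175 high. Origin on the bench under the guard's middle; x = feed direction, away from the robot towards the stop; y to the fence; z up. In mm: steel table x -205 to 145, y -85 to 85, top z = 20. Head overhangs from x = 7 backwards, y -46 to 46, z 100 to 175; column x 70 to 140; punch tip hangs at x = 22 down to z = 62
- guard (a joint): Height of the sliding guard, m, 0 = down, to 0.060. About 0.45 kg; falls by itself; a pawl holds it at 0.000, 0.018, 0.036, 0.054 and lets it go up only: raised some 1 mm past a notch the pawl clicks in, and when let go it settles back on that notch. It starts resting at 0.018; the next notch up is 0.036. Gap under it is 22 mm at 0.018, 40 at 0.036
- lift_bar (a point): Middle of the round bar, 12 mm thick, along press y, of the yellow lifting loop on top of the guard; 245 mm above the bench at guard = 0. Open window under it: 74 mm wide between the uprights, 41 mm high down to a cross-piece; free in front, behind and above. Site axes as the press
- guard_edge (a point): Middle of the lower edge of the guard's yellow shoe, 100 mm wide along press y, 10 mm thick. Site axes as the press
- pawl (a joint): Red spring pawl on the front right of the head (press -y side): 0 = engaged, about 0.2 when a tooth passes, up to 0.5 rad = withdrawn
- pawl_tail (a point): Top of the small red pad at the outer end of the pawl, 80 mm to press -y from the middle. Pressing it down (about 1 N, 10 mm) withdraws the pawl and the guard drops fully, should it have been raised too far
- stop_face (a point): Point on the stop's face at table height (press x = 35, y = 0 mm), in the middle of where the stock's end belongs; the stop is 46 mm wide, 34 mm high. Site axes as the press
- stock: Offcut of steel box section, 25 x 130 x 25 mm, 0.19 kg, lying on the infeed table in front of the guard, a little off the fence and askew. Origin at the centre of its underside; its long side is its own y axis, z up. Home, its origin is at press x = -30, y = 0, z = 20 mm
- oil_bottle: Red oil bottle with yellow spout, 52 mm across, 158 mm high, loose on the bench; origin under its middle
- tape_measure: Yellow tape measure 64 x 83 x 32 mm, loose; origin under its middle
- fence_face (a point): Point on the fence's face at table height (press x = -102, y = 12.5 mm; the stock lies on its -y side). The fence is dark steel, 14 mm wide, 12 mm high above the table (two flat bolt heads 4 mm higher), from press x = -186 to -18 mm. Site axes as the press

How it is judged:
By the outcome, as a careful person would: the job done as asked, in the order asked, and still so for the second after the job is handed in, with the robot touching nothing.
It also fails if it takes over 58 s, if anything falls off the work surface, if the arm or the gripper's body presses on something with over 40 N, if the wrist force passes 120 N, or if a joint passes its speed limit or range.

### The arm

A 6-joint arm with a two-finger parallel gripper is mounted at the origin on a cart in front of the work surface, level with it; the furniture and walls round the work are solid. World frame = base frame: x ahead of the robot, y to its left, z up, the work surface at z = 0. Lengths are in mm, angles in rad, forces in N, time in s.
With the tool pointing down it reaches from about 275 to 1000 mm from the base axis. Payload 8.4 kg.
Tool frame: the origin (TCP) lies midway between the tips of the shut fingers; the grasp point (between the pads) lies 19 mm behind it (r.grip_point_offset is the distance from the TCP to the grasp point, in mm); z points along the fingers, y is the line along which they close (so a half turn about z gives the same grasp; the last joint's range is limited). The gripper opens to 85 mm and grips with 20 to 120 N. Pads are 22 mm wide; open, the fingers measure 114 mm over their backs; the gripper's body (76 mm by 85 mm) begins 54 mm behind the grasp point. The pads swing forward as they close: fully open they stand 13 mm farther back than shut.
Start: joints at [-1.229, 0.353, 1.633, -0, 1.155, -0.002], TCP at [210.666, -588.428, 231.281] pointing down, gripper open.
Joint ranges: [-2.63, 2.63], [-0.92, 2.1], [0.06, 2.66], [-1.3, 4.44], [0, 2.69], [-3.02, 3.02]. Speed limits (rad/s): [2.22, 2.22, 2.79, 3.14, 3.14, 3.14].

### API

Orientations are given as [roll, pitch, yaw] about the fixed x, y, z axes, in that order (R = Rz(yaw) Ry(pitch) Rx(roll)).
In Python, from rig import r gives the robot as it stands. The module is installed in compiled form; this text tells all that it offers.
- The arm moves only by the shell command python3 -m creep 'ROWS' [FORCE]. ROWS is text: rows parted by semicolons, each of 7 numbers parted by spaces: the turn, a rotation vector about the tool's x, y, z in degrees, then the shift along the tool's x, y, z in m, then the closure in counts, from 0 (fully open) to 255 (shut). A call has 1 to 8 rows; each row is the pose to reach, as a shift and turn from the pose commanded when the call began, along the tool's axes at that moment; what a row does not reach only later rows make up. A row lasts 1/8 s, in which the tool goes at most 62.5 mm and 10.7 degrees, less where a joint would pass 70% of its speed; a pose out of reach is approached as far as the arm can. A call with a gripper value outside its range is refused whole. The fingers move at their own pace and stop on an object; FORCE is the grip in N (left out, the last holds). Time passes only in rows, so rows that repeat a pose let the fingers close. It gives the time, the measured TCP pose, the force, the opening and the grip force at its end, in the units of the state.
- r.sense(): the state, without advancing time (a new reading comes with each control period).
- r.grab_frame(name): name is "scene" or "top" or "wrist"; returns a dict with "img" (400x640x3 uint8, red, green, blue), "range_z" (400x640 float32, mm along the optical axis (not along the pixel's ray), 0 where there is no reading), "K" (3x3 intrinsics, pixels), "D" ([k1, k2, p1, p2, k3] as OpenCV has them; the pictures are not rectified), "world_from_camera" (4x4, takes a point from camera to world coordinates). Camera axes: x right, y up, looking along -z (the intrinsics and any distortion apply to the point x, -y, -z); pixel columns grow to the right and rows downward; lengths in mm; the calibration is good to about 2 mm. A picture is of the moment at which its call begins.
- r.sign_off(): hands the job in; it is judged then, once.
The state is a dict: "clock": time; "qpos": joint angles; "qvel": joint speeds; "joint_efforts": joint torques, N m; "eef_pos": TCP position; "tcp_rot": TCP orientation; "contact_force": force on the tool from outside, world axes, zero at the start; "wrist_torque": the same for the moment, N m; "opening": opening from 0.0 (shut) to 1.0 (fully open); "grasp_force": force on a finger pad.
Only numpy, scipy, OpenCV 4.12 (cv2) and the standard library are available. Lean on these libraries where they do the work, as an engineer would, in place of code of your own. Each camera call takes 0.05 s, during which the arm holds its last target. There are 200 camera calls.

## Working session

There is one attempt and no reset: what is moved stays moved. The work goes in short steps, Python scripts to look and compute and a shell command to move; the robot and the scene stay as the last step left them, time stands still between calls to the robot, and variables do not carry over. Pictures are saved under pics/ and viewed, at most 10 in all, crops included, and the job is handed in when it is done.

```bash
mkdir -p pics; cat > h.py <<'E'
import numpy as np, cv2
from rig import r
def grab(n):
    f=r.grab_frame(n); return f
def world(f,u,v):
    p=cv2.undistortPoints(np.array([[[u,v]]],float),f["K"],np.array(f["D"],float))[0,0]
    T=f["world_from_camera"]; d=T[:3,:3]@np.array([p[0],-p[1],-1.0]); return T[:3,3],d
def onplane(f,u,v,z):
    o,d=world(f,u,v); return o+d*(z-o[2])/d[2]
def cloud(f):
    v,u=np.mgrid[0:400,0:640]; 
    p=cv2.undistortPoints(np.stack([u,v],-1).reshape(-1,1,2).astype(float),f["K"],np.array(f["D"],float))[:,0]
    z=f["range_z"].reshape(-1,1); T=f["world_from_camera"]
    c=np.c_[p[:,0:1]*z,-p[:,1:2]*z,-z]@T[:3,:3].T+T[:3,3]; c[z[:,0]==0]=np.nan
    return c.reshape(400,640,3)
def save(f,n): cv2.imwrite("pics/"+n,f["img"][:,:,::-1])
E
python3 - <<'E'
from h import *
s=r.sense();print(s)
a=grab("scene");b=grab("top");save(a,"s0.png");save(b,"t0.png")
for f in(a,b):print(f["world_from_camera"].round(2),f["K"],f["D"])
E
```

```text
{'clock': 0.0, 'qpos': array([-1.22941303e+00,  3.53652706e-01,  1.63415237e+00,  4.05180868e-06,
        1.15518879e+00, -2.42885550e-03]), 'qvel': array([ 1.29780877e-03,  4.24215734e-04, -1.43758425e-03, -1.71939944e-03,
       -7.65845280e-04, -6.71021510e-05]), 'joint_efforts': array([ 3.44934873e-03, -6.05248332e+01, -3.42062116e+01,  1.67422936e-04,
        9.54056246e-03,  5.47123375e-05]), 'eef_pos': array([ 210.49645452, -587.97286138,  230.55102722]), 'tcp_rot': array([-3.14019145e+00, -7.10793446e-06,  3.43810504e-01]), 'contact_force': array([-0.21966298,  0.4685634 , -0.45822697]), 'wrist_torque': array([-0.00777093, -0.00887084, -0.03723236]), 'grasp_force': 0.0, 'opening': 0.9969232035360048}
[[-7.0000e-01  3.2000e-01 -6.4000e-01 -1.6624e+02]
 [-7.2000e-01 -3.3000e-01  6.1000e-01  7.0112e+02]
 [-1.0000e-02  8.9000e-01  4.6000e-01  7.0689e+02]
 [ 0.0000e+00  0.0000e+00  0.0000e+00  1.0000e+00]] [[455.15736912   0.         315.24387129]
 [  0.         455.15736912 196.46974754]
 [  0.           0.           1.        ]] [-0.07626903  0.          0.          0.          0.        ]
[[ 3.00000e-02  9.70000e-01 -2.20000e-01  2.11120e+02]
 [-1.00000e+00  3.00000e-02 -1.00000e-02 -6.23000e+00]
 [-0.00000e+00  2.20000e-01  9.70000e-01  1.66186e+03]
 [ 0.00000e+00  0.00000e+00  0.00000e+00  1.00000e+00]] [[499.28165787   0.         313.53137761]
 [  0.         499.28165787 209.25564701]
 [  0.           0.           1.        ]] [-0.11126152  0.          0.          0.          0.        ]
```

View pics/s0.png

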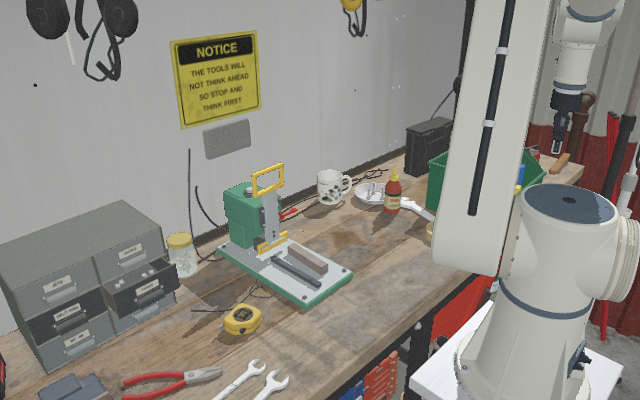

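View pics/t0.png

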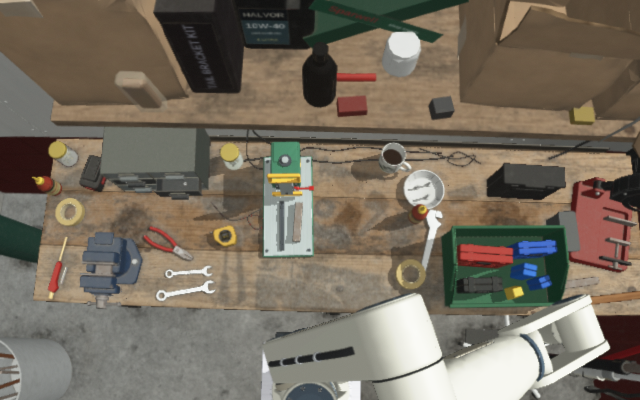

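Scene view: press at about (285,250), with its yellow loop at (268,180), stock at (305,257), fence at (297,270), tape at (243,320) and bottle at (393,195). In the top view the press table spans (264–313, 145–258), with the fence at (281,225), stock at (296,222) and loop at (284,177).

```bash
python3 - <<'E'
from h import *
fs={n:grab(n) for n in("scene","top")}
for n,f in fs.items():
    c=cloud(f);img=f["img"];hsv=cv2.cvtColor(img,cv2.COLOR_RGB2HSV)
    np.save(n+"_c.npy",c);
    for (u,v) in ([(285,250),(305,257),(268,180)] if n=="scene" else [(272,250),(305,200),(296,222),(281,225),(284,177)]):
        print(n,u,v,c[v,u].round(1),img[v,u])
    roi=np.zeros((400,640),bool)
    if n=="scene": roi[150:310,210:360]=1
    else: roi[135:265,255:322]=1
    z=c[...,2]
    ymask=roi&(hsv[...,0]>18)&(hsv[...,0]<32)&(hsv[...,1]>150)&(hsv[...,2]>110)&(z>215)
    m=c[ymask];print("yellow high",len(m),m.min(0),m.max(0),np.median(m,0)) if len(m) else print("none")
    tm=roi&(z>14)&(z<26)
    p=c[tm][:,:2].astype(np.float32);print("table",len(p),cv2.minAreaRect(p))
    sm=roi&(z>39)&(z<51)
    k,l,st,ce=cv2.connectedComponentsWithStats(sm.astype(np.uint8))
    for i in range(1,k):
        if st[i,4]>40: print("z45",st[i],cv2.minAreaRect(c[l==i][:,:2].astype(np.float32)))
# crops
f=fs["scene"];cr=f["img"][150:310,210:360];cv2.imwrite("pics/s1.png",cv2.resize(cr,(560,597),interpolation=cv2.INTER_CUBIC)[:,:,::-1])
E
```

```text
scene 285 250 [624.5  60.5  20. ] [198 203 205]
scene 305 257 [537.7  67.4  43.5] [136 125 118]
scene 268 180 [849.8 -70.1 108.3] [171 171 170]
yellow high 194 [622.05664717  49.17230359 215.2868466 ] [639.22835404 145.60497013 271.05917199] [628.78787437  93.33403146 249.89448173]
table 3882 ((641.3499755859375, -154.76211547851562), (421.101318359375, 674.8079833984375), 1.5449328422546387)
z45 [336 160  24  11  67] ((845.6336059570312, -434.0461120605469), (11.074403762817383, 129.08636474609375), 0.8135464191436768)
z45 [278 178  39  18 122] ((846.0537109375, -187.33529663085938), (168.9011993408203, 10.660013198852539), 89.83073425292969)
z45 [317 186  25   9  82] ((752.1806640625, -234.4146270751953), (79.3377685546875, 39.0958251953125), 35.50775146484375)
z45 [213 216  15   8  46] ((848.8099365234375, 115.31330108642578), (44.47773742675781, 7.854358673095703), 89.14166259765625)
z45 [229 231  36  15 156] ((710.9156494140625, 122.93495178222656), (97.91388702392578, 63.72689437866211), 49.974544525146484)
z45 [258 238  30  17  85] ((629.6212768554688, 95.13070678710938), (10.180035591125488, 98.74141693115234), 1.2552356719970703)
z45 [288 243  40  27 341] ((542.913818359375, 57.21611785888672), (28.485788345336914, 132.30111694335938), 87.08590698242188)
top 272 250 [447.2 139.   23.6] [201 212 208]
top 305 200 [623.4  35.2  12.3] [199 210 206]
top 296 222 [539.3  61.8  46.5] [153 142 127]
top 281 225 [530.7 112.   31.9] [87 91 95]
top 284 177 [629.1  92.5 260.6] [179 150  63]
yellow high 206 [624.40689009  48.45822966 215.19144694] [639.96536547 141.7887995  275.77196543] [631.40307805  95.20245758 263.52522184]
table 2935 ((639.3958740234375, 96.80766296386719), (426.71044921875, 231.22708129882812), 1.3033825159072876)
z45 [293 202  10  39 252] ((542.7310180664062, 58.017127990722656), (24.816617965698242, 128.25094604492188), 87.57567596435547)
```

View pics/s1.png

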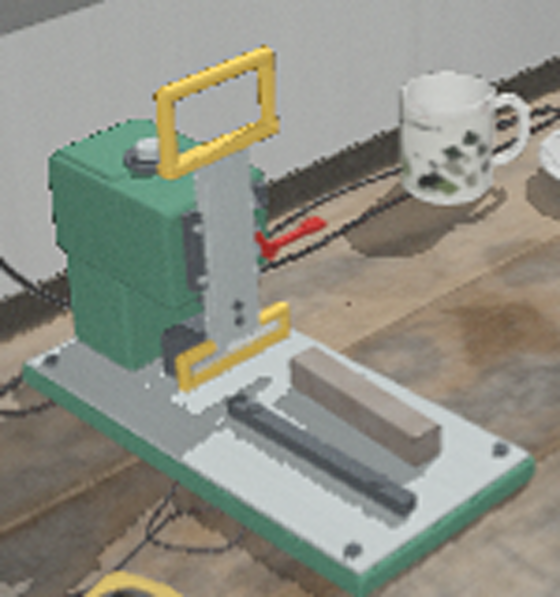

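```bash
python3 - <<'E'
from h import *
for n in("scene","top"):
    c=np.load(n+"_c.npy");f=grab(n);hsv=cv2.cvtColor(f["img"],cv2.COLOR_RGB2HSV)
    box=(c[...,0]>400)&(c[...,0]<800)&(c[...,1]>-15)&(c[...,1]<210);z=c[...,2]
    # steel table by colour, rays onto z=20
    m=(box&(hsv[...,1]<22)&(hsv[...,2]>185)&(z<45)).astype(np.uint8)
    vs,us=np.nonzero(m);P=np.array([onplane(f,u,v,20)[:2] for u,v in zip(us,vs)],np.float32)
    print(n,"table",len(P),cv2.minAreaRect(P),"meas z",np.median(z[m>0]))
    # right edge (y min) line by bins in x, and left
    for nm,fn in(("ymin",np.min),("ymax",np.max)):
        b=np.arange(P[:,0].min()+8,P[:,0].max()-8,6);q=[]
        for x in b:
            s=P[abs(P[:,0]-x)<3]
            if len(s):q.append((x,fn(s[:,1])))
        q=np.array(q);k=np.polyfit(q[:,0],q[:,1],1);res=q[:,1]-np.polyval(k,q[:,0]);g=abs(res)<4
        k=np.polyfit(q[g,0],q[g,1],1);print(nm,np.degrees(np.arctan(k[0])),np.polyval(k,[450,540,630]))
    # fence dark, top z=32
    m=box&(hsv[...,2]<110)&(z>26)&(z<42)&(c[...,0]<625);p=c[m];print("fence",len(p),cv2.minAreaRect(np.array([onplane(f,u,v,32)[:2] for v,u in np.argwhere(m)],np.float32)))
    # loop bar
    m=box&(hsv[...,0]>18)&(hsv[...,0]<32)&(hsv[...,1]>110)&(z>252);p=c[m];print("bar",len(p),cv2.minAreaRect(p[:,:2].astype(np.float32)),np.median(p,0),np.percentile(z[m],[2,98]))
    m=box&(hsv[...,0]>18)&(hsv[...,0]<32)&(hsv[...,1]>110)&(z>35)&(z<80);p=c[m];print("shoe",len(p),cv2.minAreaRect(p[:,:2].astype(np.float32)),np.percentile(z[m],[1,98]))
    m=box&((hsv[...,0]<6)|(hsv[...,0]>174))&(hsv[...,1]>150)&(z>80);p=c[m]
    if len(p):print("pawl",len(p),p.min(0),p.max(0))
    # stock top
    m=box&(z>38)&(z<51)&(c[...,0]<615)&(hsv[...,2]>90);vs,us=np.nonzero(m)
    print("stock",cv2.minAreaRect(np.array([onplane(f,u,v,45)[:2] for u,v in zip(us,vs)],np.float32)))
    d=c.copy()
    m=((hsv[...,0]<6)|(hsv[...,0]>174))&(hsv[...,1]>140)&(c[...,0]>500)&(c[...,0]<760)&(c[...,1]<-100)&(c[...,1]>-420)
    if m.any():print("bottle",np.median(c[m],0))
E
```

```text
scene table 1577 ((601.44970703125, 92.70006561279297), (338.26593017578125, 160.42539978027344), 2.271068811416626) meas z 20.161146755822642
ymin 2.814507786800976 [ 7.21440024 11.63897816 16.06355608]
ymax -14.632719588055382 [180.476549   156.97841378 133.48027855]
fence 147 ((526.481201171875, 114.67639923095703), (171.4034423828125, 18.75065040588379), 1.8238087892532349)
bar 180 ((630.662841796875, 95.7939224243164), (12.687849044799805, 97.04261779785156), 1.5854461193084717) [628.74977131  99.53914076 265.37795527] [253.46591256 270.23470996]
shoe 182 ((646.1524047851562, 97.34603881835938), (43.331504821777344, 101.91992950439453), 1.2552356719970703) [44.46349217 71.84667744]
pawl 55 [626.99036909   8.22279019 115.44366605] [641.27508395  70.31167183 139.28002124]
stock ((540.4129028320312, 61.639305114746094), (31.347028732299805, 134.6592559814453), 87.9172134399414)
bottle [ 564.95037849 -324.92441004   84.49113693]
top table 1870 ((603.227783203125, 93.8880615234375), (337.7893981933594, 158.8350067138672), 2.6639952659606934) meas z 19.29371950972063
ymin 2.464557223601331 [ 9.27971901 13.15342586 17.02713271]
ymax -25.471976307072065 [191.52801418 148.65423784 105.7804615 ]
fence 164 ((529.3629150390625, 133.27438354492188), (165.68687438964844, 56.06217575073242), 2.254930019378662)
bar 135 ((632.2645874023438, 95.43697357177734), (11.886359214782715, 93.90550994873047), 2.68327260017395) [631.44642063  95.36505092 266.5024583 ] [257.94145841 273.47002085]
shoe 69 ((632.1412353515625, 95.83370971679688), (9.237113952636719, 96.56690979003906), 1.2524313926696777) [41.81421843 75.25149356]
pawl 36 [631.84943847   7.99261273 114.22351758] [643.0203037   68.51373892 137.11934443]
stock ((527.8117065429688, 78.89218139648438), (66.94331359863281, 160.8177032470703), 88.19088745117188)
bottle [ 565.17487365 -327.31941825   92.51301971]
```

```bash
cat > go.py <<'E'
import sys,numpy as np
from scipy.spatial.transform import Rotation as R
from rig import r
# python3 go.py x y z yawdeg -> turn & shift (m) in tool axes from present pose
s=r.sense();x=[float(a) for a in sys.argv[1:5]]
R0=R.from_euler('xyz',s['tcp_rot']);R1=R.from_euler('xyz',[np.pi,0,np.radians(x[3])])
print("t",s['clock'],"pos",s['eef_pos'].round(1),"rpy",np.degrees(s['tcp_rot']).round(2),"F",s['contact_force'].round(1),"open",round(s['opening'],3))
print("turn",(R0.inv()*R1).as_rotvec(degrees=True).round(2),"shift",(R0.inv().apply(np.array(x[:3])-s['eef_pos'])/1000).round(4))
E
python3 go.py 631.5 95.5 310 92.3
```

```text
t 0.3 pos [ 210.6 -588.3  231. ] rpy [-179.97    0.     19.7 ] F [0.3 0.2 0.3] open 1.001
turn [-3.00e-02 -2.00e-02 -7.26e+01] shift [ 0.6267 -0.502  -0.0787]
```

```bash
python3 -m creep '0 0 -9 0.03 -0.025 -0.03 100; 0 0 -18 0.07 -0.056 -0.06 100; 0 0 -27 0.11 -0.09 -0.079 100; 0 0 -36 0.15 -0.122 -0.079 100; 0 0 -45 0.195 -0.155 -0.079 100; 0 0 -54 0.235 -0.188 -0.079 100; 0 0 -63 0.275 -0.22 -0.079 100; 0 0 -72.6 0.313 -0.251 -0.079 100'; python3 go.py 631.5 95.5 310 92.3
```

```text
clock: 1.3
eef_pos: [421.4, -245.0, 310.5]
tcp_rot: [3.141, 0.0, 1.616]
contact_force: [0.5, -0.3, 0.4]
opening: 0.605
grasp_force: 0.0
t 1.3 pos [ 421.4 -245.   310.5] rpy [1.7997e+02 1.0000e-02 9.2610e+01] F [ 0.5 -0.3  0.4] open 0.605
turn [0.03 0.01 0.31] shift [0.3306 0.2254 0.0005]
```

```bash
python3 -m creep '0 0 0 0.045 0.031 0 110; 0 0 0 0.09 0.062 0 110; 0 0 0 0.14 0.095 0 110; 0 0 0 0.19 0.129 0 110; 0 0 0 0.24 0.163 0 110; 0 0 0 0.29 0.197 0 110; 0 0 0 0.331 0.2255 0 110; 0 0 0 0.331 0.2255 0 110'; python3 go.py 631.5 95.5 247 92.3
python3 - <<'E'
from h import *
a=grab("wrist");save(a,"w0.png");print(a["world_from_camera"].round(2))
c=cloud(a);hsv=cv2.cvtColor(a["img"],cv2.COLOR_RGB2HSV);z=c[...,2]
m=(hsv[...,0]>18)&(hsv[...,0]<32)&(hsv[...,1]>110)&(z>250)&(z<280)&(c[...,0]>600)
p=c[m];print(len(p),cv2.minAreaRect(p[:,:2].astype(np.float32)),np.median(p,0))
E
```

```text
clock: 2.3
eef_pos: [633.9, 96.1, 309.5]
tcp_rot: [-3.141, -0.001, 1.614]
contact_force: [0.2, -0.3, 0.5]
opening: 0.566
grasp_force: 0.0
t 2.3 pos [633.9  96.1 309.5] rpy [-1.7999e+02 -3.0000e-02  9.2490e+01] F [ 0.2 -0.3  0.5] open 0.566
turn [-0.01 -0.03  0.19] shift [-0.0005 -0.0024  0.0625]
[[ 1.0000e+00 -4.0000e-02 -1.0000e-02  6.3054e+02]
 [ 4.0000e-02  9.6000e-01  2.7000e-01  1.6477e+02]
 [ 0.0000e+00 -2.7000e-01  9.6000e-01  4.5215e+02]
 [ 0.0000e+00  0.0000e+00  0.0000e+00  1.0000e+00]]
2974 ((633.5191040039062, 96.79696655273438), (11.4579439163208, 97.45919799804688), 2.0076632499694824) [633.17126636 101.6623197  267.85121628]
```

View pics/w0.png

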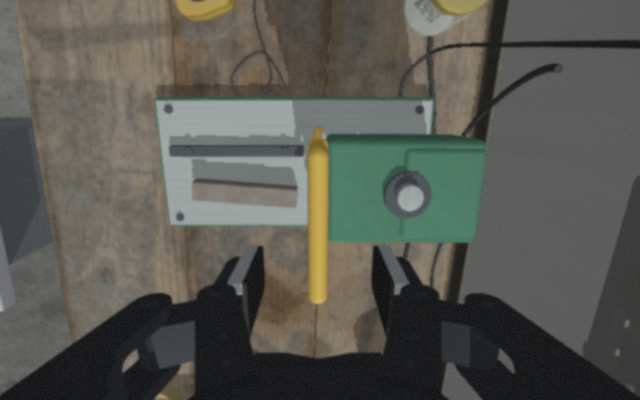

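The wrist view shows the loop bar at columns 308–328, about (318,220), centred between the open fingers (about 255 and 390). The fence is at (237,150) and the stock at (245,192).

```bash
python3 -m creep '0 0 0 0 0 0.015 110; 0 0 0 0 0 0.03 110; 0 0 0 0 0 0.045 110; 0 0 0 0 0 0.06 110; 0 0 0 0 0 0.0625 110; 0 0 0 0 0 0.0625 200; 0 0 0 0 0 0.0625 255; 0 0 0 0 0 0.0625 255' 40; python3 -m creep '0 0 0 0 0 0 255; 0 0 0 0 0 0 255; 0 0 0 0 0 0 255'
```

```text
clock: 3.35
eef_pos: [633.8, 93.3, 248.6]
tcp_rot: [3.139, -0.0, 1.611]
contact_force: [3.9, 0.8, -0.4]
opening: 0.124
grasp_force: 38.9
clock: 3.72
eef_pos: [633.7, 93.3, 248.5]
tcp_rot: [3.139, -0.0, 1.611]
contact_force: [5.9, -0.6, 3.1]
opening: 0.121
grasp_force: 39.1
```

```bash
python3 -m creep '0 0 0 0 0 -0.004 255; 0 0 0 0 0 -0.008 255; 0 0 0 0 0 -0.012 255; 0 0 0 0 0 -0.015 255; 0 0 0 0 0 -0.018 255; 0 0 0 0 0 -0.0195 255; 0 0 0 0 0 -0.0205 255; 0 0 0 0 0 -0.0205 255'
```

```text
clock: 4.72
eef_pos: [633.6, 93.2, 268.0]
tcp_rot: [3.14, -0.0, 1.611]
contact_force: [7.8, -0.2, -3.9]
opening: 0.122
grasp_force: 39.1
```

```bash
python3 -m creep '0 0 0 0 0 -0.001 255; 0 0 0 0 0 -0.0015 255; 0 0 0 0 0 -0.0015 255; 0 0 0 0 0 0 255; 0 0 0 0 0 0.0015 255; 0 0 0 0 0 0.0025 255; 0 0 0 0 0 0.0025 255'
```

```text
clock: 5.6
eef_pos: [633.7, 93.3, 266.4]
tcp_rot: [3.139, -0.0, 1.611]
contact_force: [5.6, -0.3, 2.5]
opening: 0.121
grasp_force: 39.8
```

```bash
python3 -m creep '0 0 0 0 0 0 170; 0 0 0 0 0 0 110; 0 0 0 0 0 0 110; 0 0 0 0 0 -0.02 110; 0 0 0 0 0 -0.045 110; 0 0 0 0 0 -0.07 110; 0 0 0 0 0 -0.08 110; 0 0 0 0 0 -0.08 110'
python3 - <<'E'
from h import *
for n in("scene","top"):
    f=grab(n);c=cloud(f);hsv=cv2.cvtColor(f["img"],cv2.COLOR_RGB2HSV);z=c[...,2]
    box=(c[...,0]>400)&(c[...,0]<800)&(c[...,1]>-15)&(c[...,1]<210)
    ye=box&(hsv[...,0]>18)&(hsv[...,0]<32)&(hsv[...,1]>110)
    for a,b in((250,320),(35,110)):
        q=z[ye&(z>a)&(z<b)];print(n,len(q),np.percentile(q,[2,98]) if len(q) else "")
    m=box&(z>39)&(z<51)&(c[...,0]<615)&(c[...,1]<90);print(cv2.minAreaRect(c[m][:,:2].astype(np.float32)))
E
python3 go.py 543 -5 300 92.3
```

```text
clock: 6.6
eef_pos: [632.8, 93.2, 345.9]
tcp_rot: [3.141, -0.0, 1.611]
contact_force: [0.6, 0.5, -0.9]
opening: 0.568
grasp_force: 0.0
scene 247 [251.55877094 287.98742008]
scene 186 [62.79661422 89.19358573]
((541.874267578125, 57.81641387939453), (27.69047737121582, 134.765380859375), 88.11129760742188)
top 81 [274.03158765 291.72963974]
top 0 
((0.0, 0.0), (0.0, 0.0), 0.0)
t 6.7 pos [632.3  93.1 344.6] rpy [-1.7991e+02  1.0000e-02  9.2300e+01] F [-0.1  0.2 -0.3] open 0.569
turn [-0.09  0.01 -0.  ] shift [-0.0944 -0.0931  0.0448]
```

```bash
python3 go.py 541 11 30 92.3; python3 -m creep '0 0 0 -0.02 -0.05 0 255; 0 0 0 -0.05 -0.095 0.03 255; 0 0 0 -0.07 -0.095 0.08 255; 0 0 0 -0.0785 -0.095 0.13 255; 0 0 0 -0.0785 -0.095 0.18 255; 0 0 0 -0.0785 -0.095 0.22 255; 0 0 0 -0.0785 -0.095 0.25 255; 0 0 0 -0.0785 -0.095 0.25 255' 60; python3 go.py 541 11 28 92.3
```

```text
t 6.7 pos [632.3  93.1 344.6] rpy [-1.7991e+02  1.0000e-02  9.2300e+01] F [-0.1  0.2 -0.3] open 0.569
turn [-0.09  0.01 -0.  ] shift [-0.0783 -0.094   0.3148]
clock: 7.7
eef_pos: [538.4, 10.9, 93.0]
tcp_rot: [-3.135, -0.0, 1.611]
contact_force: [1.0, -0.8, -0.3]
opening: 0.004
grasp_force: 0.0
t 7.7 pos [538.4  10.9  93. ] rpy [-1.7964e+02 -1.0000e-02  9.2300e+01] F [ 1.  -0.8 -0.3] open 0.004
turn [-0.36 -0.01 -0.  ] shift [0.    0.003 0.065]
```

```bash
python3 -m creep '0 0 0 0 0.002 0.03 255; 0 0 0 0 0.002 0.055 255; 0 0 0 0 0.002 0.064 255; 0 0 0 0 0.002 0.064 255; 0 0 0 0.01 0.002 0.064 255; 0 0 0 0.018 0.002 0.064 255; 0 0 0 0.024 0.002 0.064 255; 0 0 0 0.029 0.002 0.064 255'; python3 -m creep '0 0 0 0.004 0 0 255; 0 0 0 0.008 0 0 255; 0 0 0 0.012 0 0 255; 0 0 0 0.016 0 0 255; 0 0 0 0.019 0 0 255; 0 0 0 0.022 0 0 255; 0 0 0 0.022 0 0 255'; python3 - <<'E'
from h import *
f=grab("scene");c=cloud(f);z=c[...,2]
m=(z>39)&(z<47)&(c[...,0]>440)&(c[...,0]<615)&(c[...,1]<110)&(c[...,1]>30);print(cv2.minAreaRect(c[m][:,:2].astype(np.float32)))
cr=f["img"][150:310,210:360];cv2.imwrite("pics/s2.png",cv2.resize(cr,(560,597),interpolation=cv2.INTER_CUBIC)[:,:,::-1])
E
```

```text
clock: 8.7
eef_pos: [542.2, 40.3, 32.2]
tcp_rot: [3.141, 0.0, 1.612]
contact_force: [0.3, -2.1, 2.0]
opening: -0.001
grasp_force: 1.3
clock: 9.57
eef_pos: [540.8, 62.3, 31.7]
tcp_rot: [-3.141, -0.0, 1.611]
contact_force: [-0.3, 0.1, 0.9]
opening: 0.003
grasp_force: 0.0
((540.0357666015625, 78.30511474609375), (43.13425064086914, 130.75099182128906), 89.95423126220703)
```

View pics/s2.png

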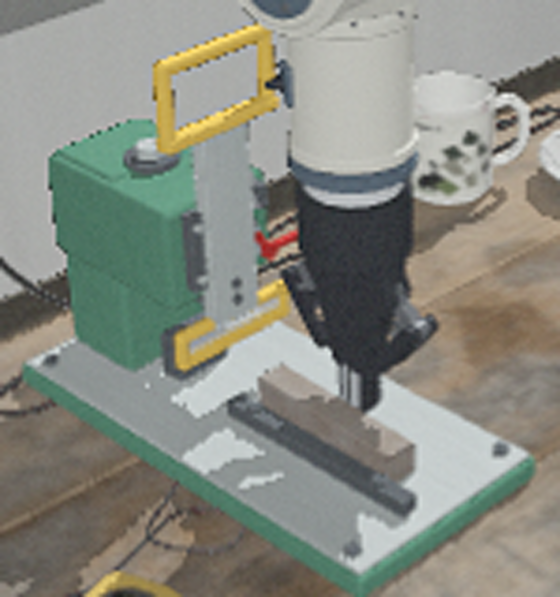

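The guard is up on its next notch and the closed fingers are at (358,390) on the stock's near side. The stock is within a few mm of the fence.

```bash
python3 -m creep '0 0 0 0.0015 0 0 255; 0 0 0 0.003 0 0 255; 0 0 0 0.0045 0 0 255; 0 0 0 0.006 0 0 255; 0 0 0 0.006 0 0 255';  python3 -m creep '0 0 0 0.001 0 0 255; 0 0 0 0.002 0 0 255; 0 0 0 0.003 0 0 255; 0 0 0 0.003 0 0 255'
```

```text
clock: 10.25
eef_pos: [540.9, 67.8, 31.8]
tcp_rot: [3.141, 0.0, 1.611]
contact_force: [0.7, -3.1, 0.2]
opening: 0.0
grasp_force: 1.6
clock: 10.75
eef_pos: [540.9, 68.2, 32.2]
tcp_rot: [3.141, 0.004, 1.613]
contact_force: [-0.3, -21.8, 4.9]
opening: -0.002
grasp_force: 11.2
```

```bash
python3 -m creep '0 0 0 -0.015 0 0 255; 0 0 0 -0.02 0 -0.03 255; 0 0 0 -0.01 -0.03 -0.06 255; 0 0 0 0.005 -0.07 -0.06 255; 0 0 0 0.02 -0.1 -0.06 255; 0 0 0 0.02 -0.1 -0.03 255; 0 0 0 0.02 -0.1 0 255; 0 0 0 0.02 -0.1 0.003 255'; python3 - <<'E'
from h import *
f=grab("scene");c=cloud(f);z=c[...,2]
m=(z>41)&(z<47)&(c[...,0]>465)&(c[...,0]<615)&(c[...,1]<110)&(c[...,1]>30);print(cv2.minAreaRect(c[m][:,:2].astype(np.float32)))
E
python3 go.py 446 87 30 92.3
```

```text
clock: 11.75
eef_pos: [438.4, 86.7, 27.5]
tcp_rot: [-3.138, 0.0, 1.611]
contact_force: [-1.3, 0.5, -0.2]
opening: 0.0
grasp_force: 0.0
((539.8333129882812, 91.71631622314453), (133.77606201171875, 27.657922744750977), 1.1125997304916382)
t 11.8 pos [439.   86.8  28.1] rpy [-179.86    0.     92.28] F [-0.9  0.3 -0.5] open -0.0
turn [-0.14  0.   -0.02] shift [-0.0001  0.007  -0.0019]
```

```bash
python3 -m creep '0 0 0 0 0.008 -0.001 255; 0 0 0 0 0.014 -0.001 255; 0 0 0 0 0.02 -0.001 255; 0 0 0 0 0.025 -0.001 255; 0 0 0 0 0.03 -0.001 255; 0 0 0 0 0.035 -0.001 255; 0 0 0 0 0.04 -0.001 255; 0 0 0 0 0.045 -0.001 255'; python3 -m creep '0 0 0 0 0.005 0 255; 0 0 0 0 0.01 0 255; 0 0 0 0 0.015 0 255; 0 0 0 0 0.02 0 255; 0 0 0 0 0.025 0 255; 0 0 0 0 0.028 0 255; 0 0 0 0 0.031 0 255; 0 0 0 0 0.031 0 255'; python3 - <<'E'
from h import *
f=grab("scene");c=cloud(f);z=c[...,2]
m=(z>41)&(z<47)&(c[...,0]>465)&(c[...,0]<625)&(c[...,1]<110)&(c[...,1]>50);print(cv2.minAreaRect(c[m][:,:2].astype(np.float32)))
cr=f["img"][150:310,210:360];cv2.imwrite("pics/s3.png",cv2.resize(cr,(560,597),interpolation=cv2.INTER_CUBIC)[:,:,::-1])
E
```

```text
clock: 12.8
eef_pos: [485.3, 88.8, 29.8]
tcp_rot: [3.141, -0.0, 1.611]
contact_force: [-1.8, 0.2, 0.7]
opening: -0.002
grasp_force: 0.7
clock: 13.8
eef_pos: [516.2, 90.0, 29.8]
tcp_rot: [3.141, -0.0, 1.611]
contact_force: [-0.7, -0.2, 0.9]
opening: 0.001
grasp_force: 0.0
((562.9778442382812, 92.59941101074219), (125.19489288330078, 25.360578536987305), 3.070059299468994)
```

View pics/s3.png

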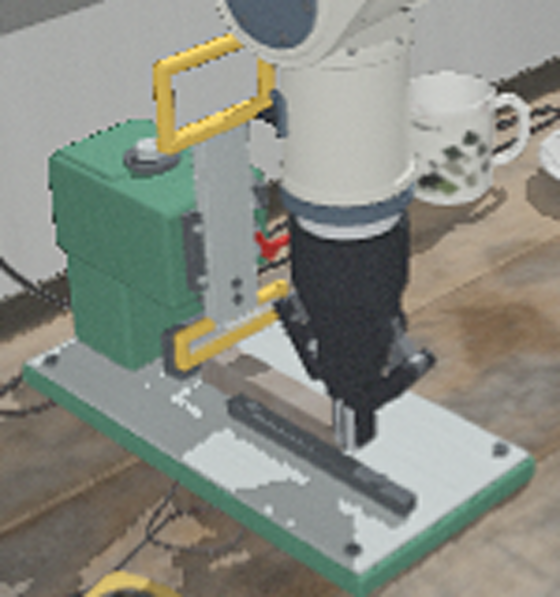

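The stock, around (280,390), lies along the fence with its front end under the guard at (225,360). The fingers are behind it at (350,430). I'll creep to the stop.

```bash
python3 -m creep '0 0 0 0 0.0015 0 255; 0 0 0 0 0.003 0 255; 0 0 0 0 0.0045 0 255; 0 0 0 0 0.006 0 255; 0 0 0 0 0.006 0 255';  python3 -m creep '0 0 0 0 0.001 0 255; 0 0 0 0 0.002 0 255; 0 0 0 0 0.002 0 255'
```

```text
clock: 14.48
eef_pos: [522.2, 90.2, 29.8]
tcp_rot: [3.141, -0.0, 1.611]
contact_force: [-1.0, 0.5, 0.9]
opening: 0.0
grasp_force: 0.2
clock: 14.85
eef_pos: [524.0, 90.3, 29.8]
tcp_rot: [3.141, -0.0, 1.611]
contact_force: [-1.9, -0.4, 0.7]
opening: 0.001
grasp_force: 0.8
```

```bash
python3 -m creep '0 0 0 0 0.001 0 255; 0 0 0 0 0.002 0 255; 0 0 0 0 0.003 0 255; 0 0 0 0 0.003 0 255';  python3 -m creep '0 0 0 0 0.001 0 255; 0 0 0 0 0.002 0 255; 0 0 0 0 0.002 0 255'
```

```text
clock: 15.35
eef_pos: [525.3, 90.3, 29.6]
tcp_rot: [-3.139, 0.0, 1.611]
contact_force: [-7.6, -0.1, 6.5]
opening: -0.001
grasp_force: 3.8
clock: 15.72
eef_pos: [525.5, 90.2, 29.5]
tcp_rot: [-3.135, 0.0, 1.611]
contact_force: [-13.0, 0.6, 12.0]
opening: -0.005
grasp_force: 6.9
```

```bash
python3 -m creep '0 0 0 0 -0.01 0 255; 0 0 0 -0.02 -0.018 0 255; 0 0 0 -0.045 -0.015 0 255; 0 0 0 -0.045 0.005 0 255; 0 0 0 -0.04 0.033 0 255; 0 0 0 -0.03 0.033 0 255; 0 0 0 -0.026 0.033 0 255; 0 0 0 -0.024 0.033 0 255'; python3 -m creep '0 0 0 0.001 0 0 255; 0 0 0 0.002 0 0 255; 0 0 0 0.003 0 0 255; 0 0 0 0.003 0 0 255'
```

```text
clock: 16.73
eef_pos: [561.7, 67.8, 29.6]
tcp_rot: [-3.141, 0.0, 1.611]
contact_force: [0.3, 0.1, -0.1]
opening: 0.0
grasp_force: 0.0
clock: 17.23
eef_pos: [562.0, 68.8, 29.9]
tcp_rot: [-3.14, 0.003, 1.612]
contact_force: [-1.3, -13.6, 4.2]
opening: -0.003
grasp_force: 6.6
```

```bash
python3 -m creep '0 0 0 -0.008 0 0 255; 0 0 0 -0.022 -0.01 0 255; 0 0 0 -0.025 -0.04 0 255; 0 0 0 -0.01 -0.055 0 255; 0 0 0 0.012 -0.055 0 255; 0 0 0 0.018 -0.05 0 255; 0 0 0 0.018 -0.042 0 255; 0 0 0 0.018 -0.039 0 255'; python3 -m creep '0 0 0 0 0.001 0 255; 0 0 0 0 0.002 0 255; 0 0 0 0 0.003 0 255; 0 0 0 0 0.004 0 255; 0 0 0 0 0.004 0 255'
```

```text
clock: 18.23
eef_pos: [524.1, 87.1, 29.9]
tcp_rot: [3.141, -0.0, 1.611]
contact_force: [-1.2, 0.1, 0.2]
opening: 0.001
grasp_force: 0.0
clock: 18.85
eef_pos: [525.4, 87.1, 29.6]
tcp_rot: [-3.139, 0.0, 1.611]
contact_force: [-5.3, -0.7, 4.4]
opening: 0.004
grasp_force: 2.7
```

Same end position (525.4), firm. I'll withdraw and check.

```bash
python3 -m creep '0 0 0 0 -0.01 0 255; 0 0 0 -0.01 -0.04 -0.01 255; 0 0 0 -0.04 -0.07 -0.05 255; 0 0 0 -0.1 -0.08 -0.1 255; 0 0 0 -0.15 -0.08 -0.14 255; 0 0 0 -0.2 -0.08 -0.17 255; 0 0 0 -0.25 -0.08 -0.17 255; 0 0 0 -0.25 -0.08 -0.17 255'; python3 - <<'E'
from h import *
f=grab("scene");c=cloud(f);z=c[...,2]
m=(z>41)&(z<47)&(c[...,0]>465)&(c[...,0]<622)&(c[...,1]<112)&(c[...,1]>50);print("stock",cv2.minAreaRect(c[m][:,:2].astype(np.float32)))
hsv=cv2.cvtColor(f["img"],cv2.COLOR_RGB2HSV);ye=(hsv[...,0]>18)&(hsv[...,0]<32)&(hsv[...,1]>110)&(c[...,0]>600)&(c[...,0]<660)&(c[...,1]>0)&(c[...,1]<160)
print(np.percentile(z[ye],[2,98]))
cr=f["img"][150:310,210:360];cv2.imwrite("pics/s4.png",cv2.resize(cr,(560,597),interpolation=cv2.INTER_CUBIC)[:,:,::-1])
f=grab("top");c=cloud(f);z=c[...,2]
m=(z>40)&(z<51)&(c[...,0]>465)&(c[...,0]<622)&(c[...,1]<108)&(c[...,1]>70);print("top",cv2.minAreaRect(c[m][:,:2].astype(np.float32)))
cv2.imwrite("pics/t4.png",cv2.resize(f["img"][130:270,230:340],(471,600),interpolation=cv2.INTER_CUBIC)[:,:,::-1])
E
```

```text
clock: 19.85
eef_pos: [457.5, -169.3, 200.9]
tcp_rot: [3.138, 0.002, 1.606]
contact_force: [-0.0, 0.8, -0.4]
opening: 0.004
grasp_force: 0.0
stock ((579.3381958007812, 93.17280578613281), (84.7634048461914, 27.143102645874023), 1.904211163520813)
[ 64.05843281 287.49519516]
top ((579.7914428710938, 93.11124420166016), (84.38441467285156, 20.5698299407959), 2.3250579833984375)
```

View pics/s4.png

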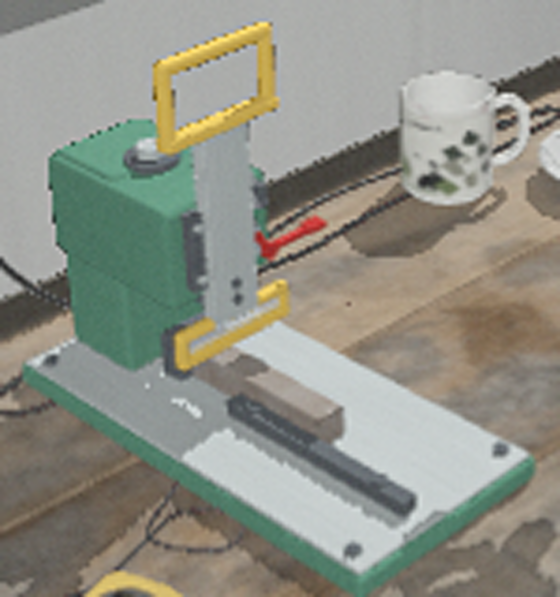

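View pics/t4.png

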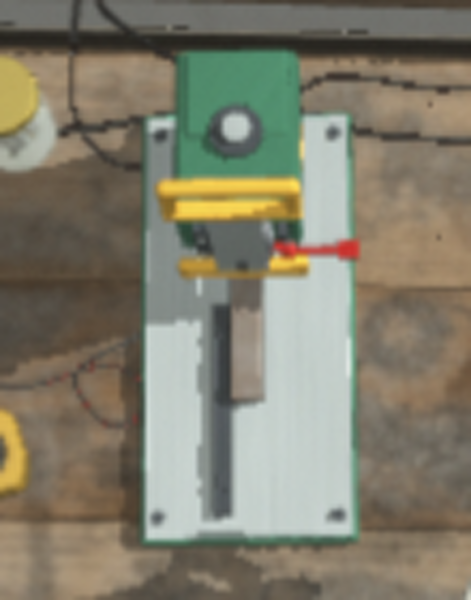

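The stock lies flush along the fence under the guard, with its rear end at (245,400) in the top crop. That end measures x≈537, where home should be. The guard hangs one notch up, with the pawl engaged.

```bash
python3 -c "
from rig import r
print(r.sign_off())"
```

```text
the job is handed in; nothing more can be done
None
```

The guard hangs on its pawl at the 0.036 notch, the box section lies flat along the fence with its end home against the stop, and the job was handed in at about 20 s with the bottle and tape measure untouched.

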